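Bring the plating supply up to the marked setting

TASK

Bring the blue plating power supply up to the setting for this panel: while its dial is still near zero, push the toggle switch over to the green dot; then push the bar of the black dial round clockwise until the white index line meets the red marker clip on the scale, without running past the clip. Only push with the fingertips: do not take the bar or the switch between the fingers, do not shift the red clip, and leave everything else on the bench where it stands.

Things in the scene. Friction and masses are not known exactly. Their poses are not given: they have to be found in the camera images.
- supply: the plating power supply: a heavy blue case fixed on the bench, 190 mm deep (its x) x 250 mm wide (its y); its flat grey top panel is 108 mm above the bench. Origin: centre of the underside; x points to its rear, y to its left as one faces it, z up. It stands turned up to 0.4 rad either way. On the top: dial (left), toggle switch (right), and behind the switch a green pilot lamp and a black fuse cap, 8 mm high, 70 to 78 mm behind the case's centre line
- dial_center (a point): point on the vertical axis of the dial at the top of the round white scale plate (158 mm across), 111 mm above the bench and 35 mm to the supply's left of its centre
- dial (a joint): angle of the dial, rad, growing clockwise seen from above: 0 at the scale's zero (index pointing 2.356 rad anticlockwise of the supply's x axis, to the front left), end stop at 4.71. Pushing the bar's index half from its anticlockwise side (or the other half from the opposite side) turns it clockwise. Friction 0.09 N m (3 N pushed 30 mm from the axis) holds it where it is left
- index (a point): outer end of the white index line (4 mm wide) at the rim of the black dial, 55 mm from the dial axis, 3 mm above the scale plate. The dial is a round skirt (110 mm across, top 8 mm above the scale plate) with an upright bar along its diameter through the index: 94 mm long, 16 mm thick, standing to 38 mm above the scale plate, white line on the index half (its left and right long flanks, looking towards the index, are dial_c2 and dial_c3)
- marker_clip (a joint): angle of the red marker clip on the scale, in the same measure as dial (the index lines up with the clip when both are equal). Clipped fast: it stays unless knocked
- marker (a point): point that the index end must meet: 55 mm from the dial axis at the inner end of the red clip, 3 mm above the scale plate; x away from the dial axis, y anticlockwise. The red clip (8 mm wide, 24 mm long, up to 9 mm above the scale plate) rides on the rim of the scale plate from 59 to 83 mm off the axis
- power (a joint): bat-handle toggle switch, rad: 0 off (leaning 0.4 rad to the supply's front, to the black ring), 0.8 on (leaning as far to the rear, to the green dot), end stops there. Stiff by friction, about 2 N at the tip; stays where it is left
- power_tip (a point): near the upper end of the steel toggle handle, 36 mm from its pivot, about 144 mm above the bench; the handle is 12 mm thick there and 40 mm long (front half power_c0, rear half power_c1)
- switch_pivot (a point): pivot of the toggle, 111 mm above the bench; handle swings in the supply's x-z plane
- plating_cell: the plating test cell in its bright wire cradle, 81 x 124 x 194 mm, loose; origin at the centre of its underside; leave it alone
- beaker_blue: 100 ml glass beaker with blue solution, 58 x 64 x 74 mm, loose; origin at the centre of its underside; leave it alone
- timer: flat white bench timer, 62 x 62 x 18 mm, loose; origin at the centre of its underside; leave it alone
- crucible: small porcelain crucible, 46 mm across, 36 mm tall, loose; origin at the centre of its underside; leave it alone
- beaker_small_1: small clear glass beaker, 50 x 55 x 72 mm, loose; origin at the centre of its underside; leave it alone
- petri_1: covered petri dish, 68 mm across, 16 mm tall, loose; origin at the centre of its underside; leave it alone

How it is judged:
By the outcome, as a careful person would: the job done as asked, in the order asked, and still so for the second after the job is handed in, with the robot touching nothing.
It also fails if it takes over 51 s, if anything falls off the work surface, if the arm or the gripper's body presses on something with over 40 N, if the wrist force passes 120 N, or if a joint passes its speed limit or range.

ROBOT

A 6-joint arm with a two-finger parallel gripper is mounted at the origin on a cart in front of the work surface, level with it; the furniture and walls round the work are solid. World frame = base frame: x ahead of the robot, y to its left, z up, the work surface at z = 0. Lengths are in m, angles in degrees, forces in N, time in s.
With the tool pointing down it reaches from about 0.35 to 0.95 m from the base axis. Payload 17.4 kg.
Tool frame: the origin (TCP) lies midway between the tips of the shut fingers; the grasp point (between the pads) lies 19 mm behind it (ctrl.grip_point_offset is the distance from the TCP to the grasp point, in m); z points along the fingers, y is the direction in which the jaws open and shut (so a half turn about z gives the same grasp; the last joint's range is limited). The gripper opens to 93 mm and grips with 3 to 60 N. Pads are 15 mm wide; open, the fingers measure 128 mm over their backs; the gripper's body (75 mm by 188 mm) begins 65 mm behind the grasp point.
Start: joints at [66.933, 6.646, 82.598, -0, 90.757, -2.166], TCP at [0.241, 0.631, 0.219] pointing down, gripper open.
Joint ranges: [-162.19, 162.19], [-47.58, 125.68], [4.15, 143.07], [-65.23, 245.23], [0.69, 171.88], [-170.13, 170.13]. Speed limits (degrees/s): [108.29, 108.29, 127.2, 180, 180, 180].

INTERFACE

Orientations are given as [roll, pitch, yaw] about the fixed x, y, z axes, in that order (R = Rz(yaw) Ry(pitch) Rx(roll)).
In Python, from rig import ctrl gives the robot as it stands.
- The arm moves only by the tool play_rows, never from a script. Its argument "motion" is a list of rows, each a list of 5 numbers: the shift along the tool's x, y, z in cm, then the turn about the tool's z in degrees, then the opening, from -1 (shut) to 1 (fully open), so that 0 is half open. A call has 1 to 20 rows; each row is the pose to reach, as a shift and turn from the pose commanded when the call began, along the tool's axes at that moment; what a row does not reach only later rows make up. A row lasts 1/8 s, in which the tool goes at most 62.5 mm and 10.7 degrees, less where a joint would pass 70% of its speed; a pose out of reach is approached as far as the arm can. A call with a gripper value outside its range is refused whole. The fingers move at their own pace and stop on an object; the grip force is fixed at half the most. Time passes only in rows, so rows that repeat a pose let the fingers close. It gives the time, the measured TCP pose, the force and the opening at its end, in the units of the state.
- ctrl.get_obs(): the state, without advancing time (a new reading comes with each control period).
- ctrl.camera(name): name is "scene" or "top" or "wrist"; returns the picture (420x560x3 uint8, red, green, blue); there is no depth.
- ctrl.camera_model(name): a dict with "camera_matrix" (3x3 intrinsics, pixels), "dist_coeffs" ([k1, k2, p1, p2, k3] as OpenCV has them; the pictures are not rectified), "T" (4x4, takes a point from camera to world coordinates); the wrist camera has in their place "mount" (4x4, takes a point from camera to tool coordinates, whose origin is the TCP and whose axes are the flange's). Camera axes: x right, y up, looking along -z (the intrinsics and any distortion apply to the point x, -y, -z); pixel columns grow to the right and rows downward; lengths in m; the calibration is good to about 2 mm. A picture is of the moment at which its call begins: read the wrist's pose just before it. camera_model takes no time and is no camera call.
- ctrl.finish_job(): hands the job in, once; it reports no verdict.
The state is a dict: "time_s": time; "joint_pos": joint angles; "qd": joint speeds; "tau": joint torques, N m; "position": TCP position; "orientation": TCP orientation; "force": force on the tool from outside, world axes, zero at the start; "wrist_torque": the same for the moment, N m; "opening": finger opening in m.
Only numpy, scipy, OpenCV 4.12 (cv2) and the standard library are available. Lean on these libraries where they do the work, as an engineer would, in place of code of your own. Each camera call takes 0.05 s, during which the arm holds its last target. There are 200 camera calls.

## Working session

There is one attempt and no reset: what is moved stays moved. The work goes in short steps, Python scripts to look and compute and a tool call to move; the robot and the scene stay as the last step left them, time stands still between calls to the robot, and variables do not carry over. Pictures are saved under pics/ and viewed, about 8 in all and at most 12, crops included, and the job is handed in when it is done.

Besides the shell and the picture viewer there is one more tool, called as name(argument=value, ...) on one line, values as JSON. play_rows: Moves the arm, as the interface text tells. Its arguments: {"type":"object","properties":{"motion":{"type":"array"}},"required":["motion"]}

```bash
mkdir -p pics; python3 - <<'E'
from rig import ctrl
import cv2,numpy as np
print(ctrl.get_obs())
for n in("scene","top"):
    im=ctrl.camera(n); cv2.imwrite(f"pics/{n}0.png",im[:,:,::-1])
    m=ctrl.camera_model(n); print(n,{k:np.round(v,4).tolist() for k,v in m.items()})
print(ctrl.camera_model("wrist"))
E
```

```text
{'time_s': 0.0, 'joint_pos': array([ 6.69314484e+01,  6.67449285e+00,  8.26342830e+01,  1.25532088e-03,
        9.07573684e+01, -2.16643583e+00]), 'qd': array([-0.05971689,  0.0535404 , -0.00194184,  0.01619894, -0.12231808,
       -0.07538734]), 'tau': array([ 5.38106451e-04, -7.21279049e+01, -6.22613740e+01,  7.80452625e-02,
        2.38237245e-02, -1.36372146e-04]), 'position': array([0.2407525 , 0.6303917 , 0.21791671]), 'orientation': array([-1.79933950e+02, -3.75474697e-03,  1.59097898e+02]), 'force': array([-1.09988539,  0.36783785, -0.38940868]), 'wrist_torque': array([0.039579  , 0.03239848, 0.01397942]), 'opening': 0.09292740482891736}
scene {'camera_matrix': [[462.8764, 0.0, 278.5546], [0.0, 462.8764, 205.0243], [0.0, 0.0, 1.0]], 'dist_coeffs': [-0.1019, 0.0, 0.0, 0.0, 0.0], 'T': [[-0.754, 0.4498, -0.4787, -0.0993], [-0.6568, -0.5086, 0.5566, 0.9101], [0.0068, 0.7342, 0.6789, 1.0871], [0.0, 0.0, 0.0, 1.0]]}
top {'camera_matrix': [[388.3904, 0.0, 279.9412], [0.0, 388.3904, 211.7011], [0.0, 0.0, 1.0]], 'dist_coeffs': [-0.0672, 0.0, 0.0, 0.0, 0.0], 'T': [[-0.0175, 0.9974, -0.0701, 0.4872], [-0.9998, -0.0178, -0.0037, 0.1256], [-0.005, 0.07, 0.9975, 1.1506], [0.0, 0.0, 0.0, 1.0]]}
{'camera_matrix': array([[362.15475932,   0.        , 280.96776938],
       [  0.        , 362.15475932, 208.79654647],
       [  0.        ,   0.        ,   1.        ]]), 'dist_coeffs': array([-0.02202755,  0.        ,  0.        ,  0.        ,  0.        ]), 'mount': array([[ 1.00218374e-04,  9.57882431e-01,  2.87160650e-01,
         7.97872620e-02],
       [ 9.99999993e-01, -7.80048477e-05, -8.87966383e-05,
        -3.01279837e-05],
       [-6.26568170e-05,  2.87160657e-01, -9.57882432e-01,
        -1.65118463e-01],
       [ 0.00000000e+00,  0.00000000e+00,  0.00000000e+00,
         1.00000000e+00]])}
```

View pics/top0.png

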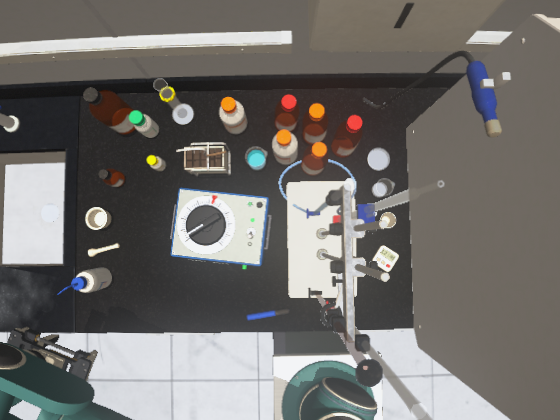

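View pics/scene0.png

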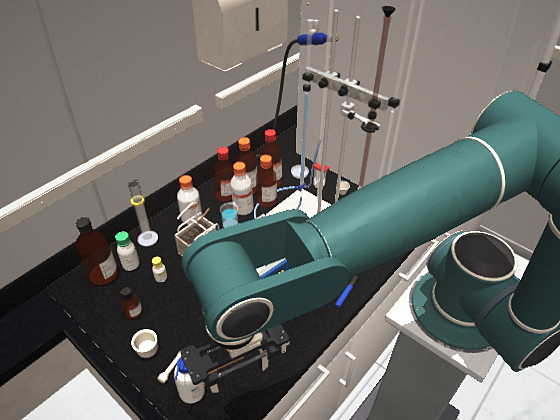

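The top view shows the supply at about px (220,227). The dial is at (207,227), the clip at (214,199), and the index points lower left near (188,236). The toggle is at (250,234). I'll enlarge that area.

```bash
cat > h.py <<'E'
from rig import ctrl
import cv2,numpy as np
def pose(o):
    r,p,y=np.radians(o["orientation"])
    from scipy.spatial.transform import Rotation as R
    T=np.eye(4);T[:3,:3]=R.from_euler("xyz",[r,p,y]).as_matrix();T[:3,3]=o["position"];return T
def cam(n,o=None):
    m=ctrl.camera_model(n)
    T=m["T"] if "T" in m else pose(o)@m["mount"]
    return m["camera_matrix"],m["dist_coeffs"],T
def ray(c,px,z):
    K,d,T=c
    u=cv2.undistortPoints(np.array(px,float).reshape(-1,1,2),K,d)[:,0]
    v=np.c_[u[:,0],-u[:,1],-np.ones(len(u))]@T[:3,:3].T
    return T[:3,3]+v*((np.array(z)-T[2,3])/v[:,2])[:,None]
def proj(c,P):
    K,d,T=c
    q=(np.atleast_2d(P)-T[:3,3])@T[:3,:3]
    q=q*[1,-1,-1]
    return cv2.projectPoints(q,np.zeros(3),np.zeros(3),K,d)[0][:,0]
E
python3 - <<'E'
import cv2
im=cv2.imread("pics/top0.png")[180:275,160:285]
cv2.imwrite("pics/topc.png",cv2.resize(im,None,fx=6,fy=6,interpolation=cv2.INTER_CUBIC))
E
```

```text
(no output)
```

View pics/topc.png

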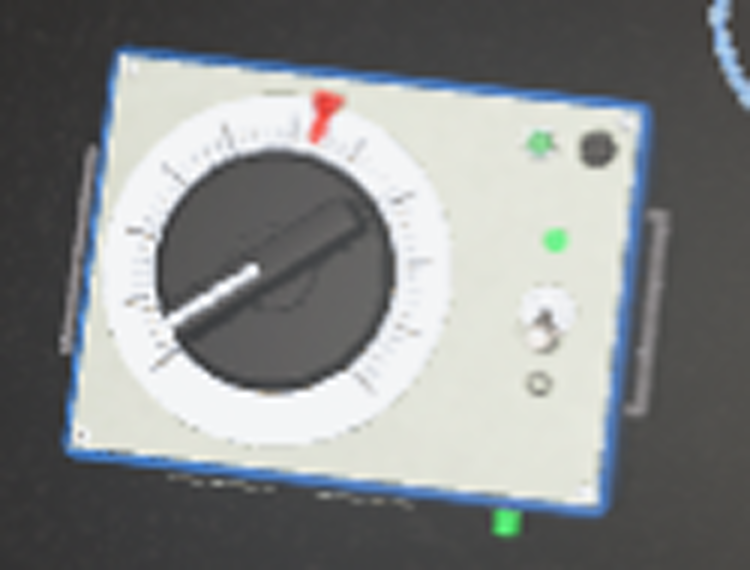

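Crop positions (6x): panel corners are (120,50), (648,106), (605,512) and (68,455). The dial centre is (277,270), the index end (170,322) and the clip's inner end (314,140). The green dot is (555,240) and the ring (539,384), with the toggle leaning to the ring.

```bash
python3 - <<'E'
from h import *
c=cam("top")
f=lambda P:(np.array(P,float)+.5)/6-.5+[160,180]
C=ray(c,f([(120,50),(648,106),(605,512),(68,455)]),[.108]*4)
print(C.round(4),[np.linalg.norm(C[i]-C[i-1]).round(4) for i in range(4)])
x=(C[0]+C[1]-C[2]-C[3]); yaw=np.arctan2(x[1],x[0]); 
y=(C[0]+C[3]-C[1]-C[2]); yaw2=np.arctan2(-y[0],y[1]); print(np.degrees([yaw,yaw2]))
O=C.mean(0); yw=(yaw*190+yaw2*250)/440
R=np.array([[np.cos(yw),-np.sin(yw)],[np.sin(yw),np.cos(yw)]])
Q=ray(c,f([(277,270),(170,322),(323,100),(314,140),(555,240),(539,384),(547,310),(541,142),(598,150),(275,268)]),[.119,.114,.12,.114,.108,.108,.111,.116,.116,.111])
print(O.round(4),np.degrees(yw)); print(((Q[:,:2]-O[:2])@R).round(4))
q=(Q[:,:2]-O[:2])@R-[0,.035]; 
D=O[:2]+R@[0,.035];print("D",D)
a=np.arctan2(q[:,1],q[:,0]); print((2.356-a).round(3), np.hypot(*q.T).round(4))
E
```

```text
[[0.6302 0.4012 0.108 ]
 [0.6002 0.1622 0.108 ]
 [0.4191 0.1841 0.108 ]
 [0.4479 0.4248 0.108 ]] [np.float64(0.1839), np.float64(0.2409), np.float64(0.1825), np.float64(0.2424)]
[-7.14398245 -6.99300927]
[0.5243 0.2931 0.108 ] -7.058202233014474
[[ 0.0002  0.035 ]
 [-0.0279  0.0811]
 [ 0.0777  0.0233]
 [ 0.0599  0.0264]
 [ 0.027  -0.0856]
 [-0.0377 -0.0856]
 [-0.0046 -0.0858]
 [ 0.0695 -0.0752]
 [ 0.0686 -0.1009]
 [ 0.0011  0.0376]]
D [0.52864886 0.32781693]
[2.277 0.241 2.505 2.499 3.707 4.23  3.965 3.364 3.459 1.197] [0.0002 0.0539 0.0785 0.0605 0.1236 0.1264 0.1209 0.1303 0.1523 0.0029]
```

```bash
cat >> h.py <<'E'
O=np.array([.5243,.2931]);YW=np.radians(-7.06)
RS=np.array([[np.cos(YW),-np.sin(YW)],[np.sin(YW),np.cos(YW)]])
def rows(T,targets):
    "targets: supply-frame x,y, world z, tool yaw relative to supply (deg) -> row numbers"
    yaw0=np.degrees(np.arctan2(T[1,0],T[0,0]))
    for x,y,z,a in targets:
        p=np.r_[O+RS@[x,y],z]; s=T[:3,:3].T@(p-T[:3,3])*100
        t=-((a+np.degrees(YW)-yaw0+180)%360-180)
        print([float(v) for v in np.r_[s.round(2),round(t,1)]])
E
python3 - <<'E'
from h import *
rows(pose(ctrl.get_obs()),[(-.06,-.086,.22,180),(-.06,-.086,.131,180)])
E
```

```text
[-34.76, -31.18, -0.17, -13.8]
[-34.76, -31.17, 8.73, -13.8]
```

play_rows(motion=[[-5,-4.5,0,-4,-1],[-10,-9,0,-8,-1],[-15,-13.5,0,-13.8,-1],[-20,-18,0,-13.8,-1],[-25,-22.5,0,-13.8,-1],[-30,-27,0,-13.8,-1],[-34.8,-31.2,0,-13.8,-1],[-34.8,-31.2,3,-13.8,-1],[-34.8,-31.2,5,-13.8,-1],[-34.8,-31.2,5,-13.8,-1],[-34.8,-31.2,5,-13.8,-1],[-34.8,-31.2,5,-13.8,-1]])

```text
time_s: 1.6
position: [0.4546, 0.2158, 0.1696]
orientation: [180.0, 0.1, 173.0]
force: [0.5, 0.2, 0.1]
opening: 0.0003
```

```bash
python3 - <<'E'
from h import *
o=ctrl.get_obs(); im=ctrl.camera("wrist"); cv2.imwrite("pics/w1.png",im[:,:,::-1])
T=pose(o);print(o["time_s"],T.round(4),o["force"],o["opening"])
np.save("T1.npy",T)
c=cam("wrist",o)
S=lambda x,y,z:np.r_[O+RS@[x,y],z]
print(proj(c,[S(-.005,-.0857,.111),S(-.019,-.0857,.144),S(0,.035,.111)]))
rows(T,[(-.045,-.086,.131,180),(-.02,-.086,.131,180),(-.002,-.086,.131,180)])
E
```

```text
1.6 [[-9.925e-01  1.224e-01  1.100e-03  4.546e-01]
 [ 1.224e-01  9.925e-01  5.000e-04  2.158e-01]
 [-1.000e-03  6.000e-04 -1.000e+00  1.696e-01]
 [ 0.000e+00  0.000e+00  0.000e+00  1.000e+00]] [0.47863959 0.17988042 0.09070527] 0.000338043066380959
[[280.36261445 300.96257044]
 [280.3063644  309.56080224]
 [451.00686291 306.78988495]]
[-1.46, -0.08, 3.86, 0.0]
[-3.96, -0.08, 3.87, 0.0]
[-5.76, -0.08, 3.87, 0.0]
```

View pics/w1.png

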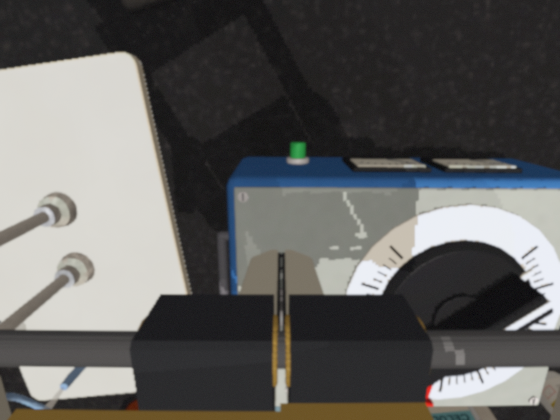

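The wrist view shows the shut fingertips at about (281,255-290), in front of the toggle, which they hide. The dial is at right (450,300), where the top view put it. Next I push the toggle.

play_rows(motion=[[0,0,2,0,-1],[0,0,3.9,0,-1],[0,0,3.9,0,-1],[-1.0,0,3.9,0,-1],[-2.0,0,3.9,0,-1],[-2.7,0,3.9,0,-1],[-3.4,0,3.9,0,-1],[-4.0,0,3.9,0,-1],[-4.5,0,3.9,0,-1],[-4.8,0,3.9,0,-1],[-5.0,0,3.9,0,-1],[-5.0,0,3.9,0,-1]])

```text
time_s: 3.15
position: [0.5044, 0.2088, 0.1297]
orientation: [180.0, 0.0, 172.9]
force: [-0.7, 0.2, 2.9]
opening: 0.0
```

play_rows(motion=[[-0.2,0,0,0,-1],[-0.4,0,0,0,-1],[-0.4,0,0,0,-1]])

```text
time_s: 3.52
position: [0.5063, 0.2086, 0.1294]
orientation: [-180.0, -0.3, 172.9]
force: [-21.4, 1.8, 11.0]
opening: 0.0007
```

```bash
cat >> h.py <<'E'
def dialpose(dial,r=.030,off=.0155,z=.128):
    "finger on the half opposite the index, its anticlockwise side"
    f=2.3562-dial-np.pi
    x,y=np.array([0,.035])+r*np.array([np.cos(f),np.sin(f)])+off*np.array([-np.sin(f),np.cos(f)])
    return (x,y,z,np.degrees(f)+270)
E
python3 - <<'E'
from h import *
T=pose(ctrl.get_obs())
print(dialpose(.24))
rows(T,[dialpose(.24,off=.028,z=.2),dialpose(.24,off=.028)])
E
```

```text
(np.float64(0.02881412542605786), np.float64(0.01739329173492655), 0.128, np.float64(211.24932860558482))
[-4.66, 10.99, -7.09, -31.3]
[-4.7, 11.0, 0.11, -31.3]
```

play_rows(motion=[[1,0,0,0,-1],[2,0,-1,0,-1],[2,0,-5,0,-1],[0,3,-7.1,-10,-1],[-2,7,-7.1,-20,-1],[-4.7,11,-7.1,-31.3,-1],[-4.7,11,-7.1,-31.3,-1],[-4.7,11,-7.1,-31.3,-1],[-4.7,11,-7.1,-31.3,-1]])

```text
time_s: 4.65
position: [0.568, 0.311, 0.2014]
orientation: [-180.0, 0.1, -155.9]
force: [0.3, -0.6, -0.3]
opening: 0.0006
```

```bash
python3 - <<'E'
from h import *
o=ctrl.get_obs(); im=ctrl.camera("wrist"); cv2.imwrite("pics/w2.png",im[:,:,::-1])
top=ctrl.camera("top")[:,:,::-1]
cv2.imwrite("pics/t2.png",cv2.resize(top[180:275,160:285],None,fx=6,fy=6,interpolation=cv2.INTER_CUBIC))
T=pose(o);print(o["time_s"],o["position"],o["orientation"],o["joint_pos"],o["force"]); np.save("T2.npy",T)
c=cam("wrist",o)
S=lambda x,y,z:np.r_[O+RS@[x,y],z]
m=lambda d,r,z:S(r*np.cos(2.3562-d),.035+r*np.sin(2.3562-d),z)
print(proj(c,[S(0,.035,.119),m(.24,.055,.114),m(2.5,.055,.114),m(.24+3.1416,.047,.149)]))
E
```

```text
4.65 [0.56801829 0.31100346 0.20144603] [-1.79997683e+02  5.59906129e-02 -1.55896147e+02] [ 2.64471811e+01  3.50061726e+00  8.75388341e+01 -4.60521366e-03
  8.89046996e+01 -8.76565854e+01] [ 0.27358636 -0.62712307 -0.32593537]
[[326.54012187 176.42320042]
 [403.08230753 174.97125528]
 [276.61313225 231.36285472]
 [256.06810358 186.36352685]]
```

View pics/w2.png

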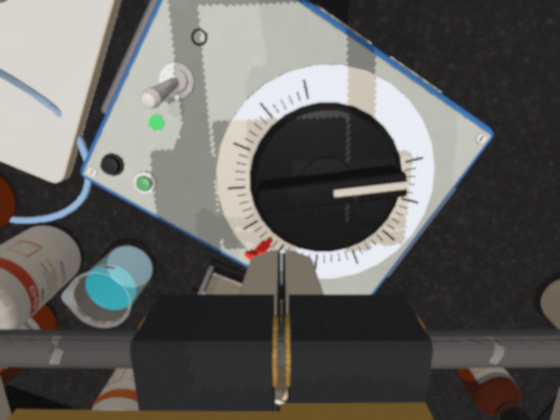

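View pics/t2.png

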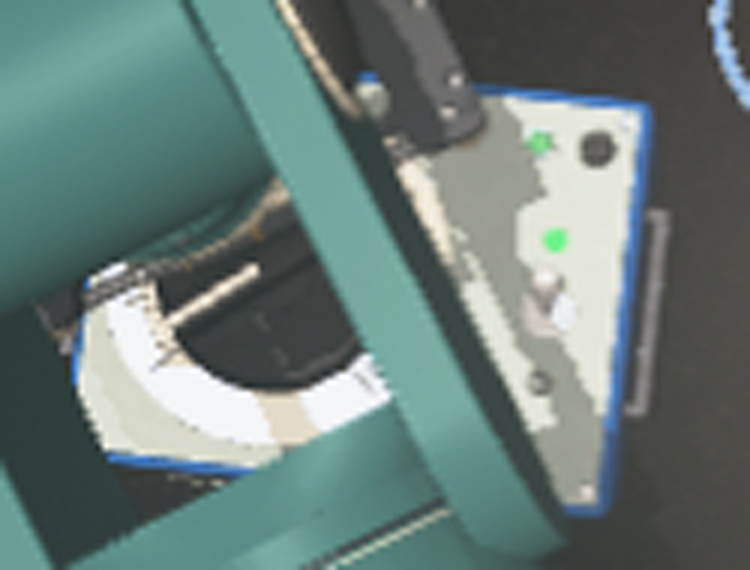

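The toggle now leans to the green dot in both views: wrist (155,97) by the dot at (157,122), and top crop (545,285). The index line runs from (333,194) to (408,187), and the clip is at (258,247). I'll enlarge this picture for exact angles.

```bash
python3 - <<'E'
from h import *
from scipy import ndimage
im=cv2.imread("pics/w2.png"); T=np.load("T2.npy")
c=(ctrl.camera_model("wrist")["camera_matrix"],ctrl.camera_model("wrist")["dist_coeffs"],T@ctrl.camera_model("wrist")["mount"])
S=lambda x,y,z:np.r_[O+RS@[x,y],z]
m=lambda d,r,z:S(r*np.cos(2.3562-d),.035+r*np.sin(2.3562-d),z)
def un(px,z):
    P=ray(c,px,[z]*len(px)); q=(P[:,:2]-O)@RS-[0,.035]; return np.c_[2.3562-np.arctan2(q[:,1],q[:,0]),np.hypot(*q.T)].round(4)
b,g,r=[im[...,i].astype(int) for i in range(3)]
mk=(r>150)&(g<70)&(b<70); mk[:,:235]=0; mk[:225]=0; mk[270:]=0; mk[:,290:]=0
ys,xs=np.nonzero(mk); print("red",len(xs)); a=un(np.c_[xs,ys],.120); print(a.mean(0),np.median(a,0),a.min(0),a.max(0))
crop=im[135:275,230:420]
s=4; big=cv2.resize(crop,None,fx=s,fy=s,interpolation=cv2.INTER_CUBIC)
def dot(P,col):
    for p in proj(c,P): cv2.circle(big,tuple(((p-[230,135]+.5)*s).astype(int)),3,col,-1)
dot([m(.24,.047,.149),m(.24,.02,.149),m(.24,.055,.114)],(0,255,0))
dot([m(2.5,.055,.114),m(2.5,.059,.114),m(2.5,.083,.12)],(255,255,0))
t=np.linspace(0,6.28,24); dot([m(k,.055,.119) for k in t],(0,255,255)); dot([m(k,.079,.111) for k in t],(255,0,255))
cv2.imwrite("pics/w2c.png",big)
print(un([(340,193),(395,188)],.149),un([(408,187)],.119))
E
```

```text
red 151
[2.53418675 0.07129139] [2.5332 0.0706] [2.4817 0.0609] [2.5998 0.0819]
[[0.9586 0.0065]
 [0.2688 0.0388]] [[0.3709 0.0581]]
```

View pics/w2c.png

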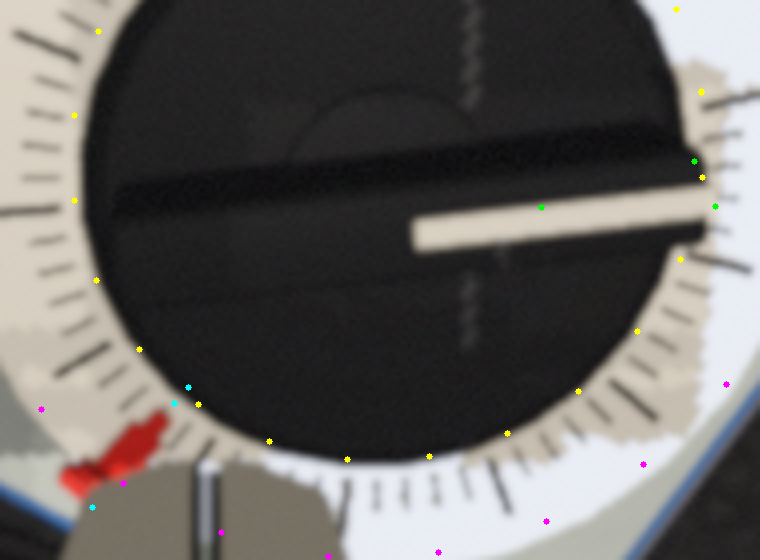

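```bash
python3 - <<'E'
from h import *
im=cv2.imread("pics/w2.png"); T=np.load("T2.npy")
M=ctrl.camera_model("wrist"); c=(M["camera_matrix"],M["dist_coeffs"],T@M["mount"])
b,g,r=[im[...,i].astype(int) for i in range(3)]
def loc(px,z): return (ray(c,px,[z]*len(px))[:,:2]-O)@RS
# dark skirt edge: radial search from centre, lower half + sides
g8=cv2.GaussianBlur(cv2.cvtColor(im,cv2.COLOR_BGR2GRAY),(3,3),0).astype(float)
pts=[]
for t in np.radians(range(-180,180,4)):
    rr=np.arange(60,95,.25); p=np.c_[326+rr*np.cos(t),178+rr*np.sin(t)]
    v=cv2.remap(g8.astype(np.float32),p[:,0].astype(np.float32)[None],p[:,1].astype(np.float32)[None],1)[0]
    k=np.argmax(v>85)
    if k>0: pts.append(p[k])
P=loc(np.array(pts),.115)
from scipy.optimize import least_squares
f=least_squares(lambda a:np.hypot(P[:,0]-a[0],P[:,1]-a[1])-a[2],[0,.035,.055],loss="soft_l1",f_scale=.001).x
print("skirt centre,r",f,len(pts))
C=lambda d:((d+np.pi)%(2*np.pi))
L=loc(np.array([[430,232],[690,203]])/4+[229.5,134.5],.149); d=L[1]-L[0]; print("line",L-f[:2],"dial",2.3562-np.arctan2(d[1],d[0]))
for z in(.114,.120):
  mk=(r>150)&(g<70)&(b<70); mk[:,:235]=0; mk[:225]=0; mk[270:]=0; mk[:,290:]=0
  ys,xs=np.nonzero(mk); q=loc(np.c_[xs,ys].astype(float),z)-f[:2]
  a=2.3562-np.arctan2(q[:,1],q[:,0]); R=np.hypot(*q.T); print(z,"clip",a.mean(),a.min(),a.max(),R.min(),R.max(), "inner",a[R<R.min()+.006].mean())
rows(T,[dialpose(.15,off=.03),dialpose(.15,off=.0225)])
E
```

```text
skirt centre,r [0.00365387 0.03689558 0.05334104] 88
line [[-0.00183786  0.00272938]
 [-0.02646831  0.03450056]] dial 0.12594058951976095
0.114 clip 2.5501548719211966 2.4957583084174506 2.616217195278322 0.05954395757473276 0.08110883301711044 inner 2.540510456797194
0.12 clip 2.5712865100316633 2.516798080938896 2.6351394249147466 0.05766503200849563 0.07877242245142224 inner 2.563897366146579
[-0.34, 0.43, 7.34, -5.2]
[0.4, 0.36, 7.34, -5.2]
```

```bash
python3 - <<'E'
from h import *
import h
s=open("h.py").read().replace("np.array([0,.035])+r*","np.array([.002,.036])+r*").replace("r=.030,off=.0155,z=.128","r=.025,off=.0155,z=.130"); open("h.py","w").write(s)
E
python3 - <<'E'
from h import *
rows(np.load("T2.npy"),[dialpose(.125,off=.024,z=.2),dialpose(.125,off=.024)])
print("sweep from there")
x,y,z,a=dialpose(.125,off=.024)
from scipy.spatial.transform import Rotation as R
T=np.eye(4);T[:3,:3]=R.from_euler("xyz",[180,0,a-7.06],degrees=True).as_matrix();T[:3,3]=np.r_[O+RS@[x,y],z]
rows(T,[dialpose(.125)]+[dialpose(d) for d in np.linspace(.125,2.2,18)[1:]])
E
```

```text
[0.01, 0.92, 0.14, -6.7]
[0.02, 0.92, 7.14, -6.7]
sweep from there
[0.85, 0.0, 0.0, -0.0]
[1.17, -0.17, -0.0, 7.0]
[1.5, -0.3, -0.0, 14.0]
[1.85, -0.39, -0.0, 21.0]
[2.2, -0.43, -0.0, 28.0]
[2.56, -0.44, -0.0, 35.0]
[2.92, -0.4, -0.0, 42.0]
[3.27, -0.31, -0.0, 49.0]
[3.6, -0.18, -0.0, 55.9]
[3.92, -0.02, -0.0, 62.9]
[4.22, 0.19, 0.0, 69.9]
[4.48, 0.42, 0.0, 76.9]
[4.72, 0.69, 0.0, 83.9]
[4.92, 0.99, 0.0, 90.9]
[5.09, 1.31, 0.0, 97.9]
[5.21, 1.65, 0.0, 104.9]
[5.3, 1.99, 0.0, 111.9]
[5.34, 2.35, 0.0, 118.9]
```

play_rows(motion=[[0,0.9,0,-6.7,-1],[0,0.9,3.5,-6.7,-1],[0,0.9,6,-6.7,-1],[0,0.9,7.1,-6.7,-1],[0,0.9,7.1,-6.7,-1]])

```text
time_s: 5.38
position: [0.5646, 0.3196, 0.1298]
orientation: [-180.0, -0.0, -149.1]
force: [1.0, -0.8, -0.1]
opening: 0.0001
```

play_rows(motion=[[0.4,0,0,0,-1],[0.9,0,0,0,-1],[1.2,-0.2,0,7,-1],[1.5,-0.3,0,14,-1],[1.85,-0.4,0,21,-1],[2.2,-0.4,0,28,-1],[2.55,-0.45,0,35,-1],[2.9,-0.4,0,42,-1],[2.9,-0.4,0,42,-1]])

```text
time_s: 6.5
position: [0.5427, 0.3013, 0.131]
orientation: [179.9, 0.2, 168.8]
force: [6.3, -1.1, 0.1]
opening: 0.0007
```

```bash
python3 - <<'E'
from h import *
from scipy.spatial.transform import Rotation as R
x,y,z,a=dialpose(.858)
T=np.eye(4);T[:3,:3]=R.from_euler("xyz",[180,0,a-7.06],degrees=True).as_matrix();T[:3,3]=np.r_[O+RS@[x,y],z]
print(T[:3,3])
rows(T,[dialpose(d) for d in np.linspace(.858,2.2,12)[1:]])
E
```

```text
[0.54104914 0.3010432  0.13      ]
[0.32, -0.17, -0.0, 7.0]
[0.65, -0.3, -0.0, 14.0]
[1.0, -0.39, -0.0, 21.0]
[1.35, -0.43, -0.0, 28.0]
[1.71, -0.44, -0.0, 35.0]
[2.07, -0.4, -0.0, 41.9]
[2.42, -0.31, -0.0, 48.9]
[2.75, -0.18, -0.0, 55.9]
[3.07, -0.02, -0.0, 62.9]
[3.37, 0.19, 0.0, 69.9]
[3.63, 0.42, 0.0, 76.9]
```

play_rows(motion=[[0.3,-0.15,0,7,-1],[0.65,-0.3,0,14,-1],[1.0,-0.4,0,21,-1],[1.35,-0.45,0,28,-1],[1.7,-0.45,0,35,-1],[2.05,-0.4,0,42,-1],[2.4,-0.3,0,49,-1],[2.75,-0.2,0,56,-1],[3.05,0,0,63,-1],[3.35,0.2,0,70,-1],[3.6,0.4,0,77,-1],[3.6,0.4,0,77,-1]])

```text
time_s: 8.0
position: [0.5074, 0.3122, 0.1307]
orientation: [179.9, 0.0, 91.9]
force: [-0.9, -4.3, 3.2]
opening: 0.0009
```

```bash
python3 - <<'E'
from h import *
o=ctrl.get_obs(); im=ctrl.camera("wrist"); cv2.imwrite("pics/w3.png",im[:,:,::-1])
print(o["time_s"],o["force"],o["joint_pos"]); np.save("T3.npy",pose(o))
c=cam("wrist",o)
S=lambda x,y,z:np.r_[O+RS@[x,y],z]
print(proj(c,[S(.003,.0365,.119)]))
E
```

```text
8.0 [-0.90824849 -4.26237642  3.17124382] [ 2.91619815e+01 -1.09301233e+00  9.88328088e+01 -3.43063815e-02
  8.22005469e+01  2.72300872e+01]
[[328.46510459 229.03275685]]
```

View pics/w3.png

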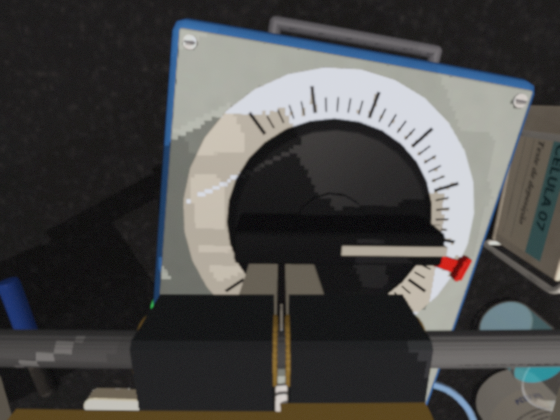

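The index line runs from (342,251) to (447,251), and the clip's inner end is at (443,264). It is close but short of the clip. I'll measure both angles in this picture.

```bash
cat > meas.py <<'E'
from h import *
from scipy.optimize import least_squares
def meas(png,Tn,c0,rng,lbox,cbox):
    im=cv2.imread(png); M=ctrl.camera_model("wrist"); c=(M["camera_matrix"],M["dist_coeffs"],np.load(Tn)@M["mount"])
    b,g,r=[im[...,i].astype(int) for i in range(3)]
    loc=lambda px,z:(ray(c,px,[z]*len(px))[:,:2]-O)@RS
    g8=cv2.GaussianBlur(cv2.cvtColor(im,cv2.COLOR_BGR2GRAY),(3,3),0).astype(np.float32); pts=[]
    for t in np.radians(np.arange(*rng,3)):
        rr=np.arange(75,125,.25); p=(np.array(c0)+rr[:,None]*[np.cos(t),np.sin(t)]).astype(np.float32)
        v=cv2.remap(g8,p[:,0][None],p[:,1][None],1)[0]; k=np.argmax(v>95)
        if k>0: pts.append(p[k])
    def fit(z):
        P=loc(np.array(pts,float),z); return least_squares(lambda a:np.hypot(P[:,0]-a[0],P[:,1]-a[1])-a[2],[0,.035,.055],loss="soft_l1",f_scale=.0007).x
    f=fit(.115); print("skirt",f.round(4),len(pts))
    def sel(m,bx):
        k=np.zeros_like(m); k[bx[1]:bx[3],bx[0]:bx[2]]=1; ys,xs=np.nonzero(m&k); return np.c_[xs,ys].astype(float)
    mk=sel((r>140)&(g>125)&(b>110),lbox); Lp=loc(mk,.149); u=np.linalg.svd(Lp-Lp.mean(0))[2][0]; q=Lp.mean(0)-f[:2]
    if u@q<0:u=-u
    R=np.hypot(*(Lp-f[:2]).T); print("line n",len(mk),"r",R.min(),R.max(),"perp off",u[0]*q[1]-u[1]*q[0],"dial dir",2.3562-np.arctan2(u[1],u[0]),"radial",2.3562-np.arctan2(q[1],q[0]))
    ck=sel((r>110)&(g<60)&(b<60),cbox)
    for z in(.114,.117,.12):
        q=loc(ck,z)-f[:2]; a=2.3562-np.arctan2(q[:,1],q[:,0]);R=np.hypot(*q.T); n=R<R.min()+.008
        print("clip z",z,len(ck),"mean",a.mean().round(3),"inner",a[n].mean().round(3),a[n].min().round(3),a[n].max().round(3),"r",R.min().round(4),R.max().round(4))
E
python3 - <<'E'
from meas import *
meas("pics/w3.png","T3.npy",(335,222),(-150,0),(338,240,450,262),(430,250,480,285))
im=cv2.imread("pics/w3.png")[205:300,390:490]
cv2.imwrite("pics/w3c.png",cv2.resize(im,None,fx=6,fy=6,interpolation=cv2.INTER_CUBIC))
E
```

```text
skirt [0.0032 0.0378 0.054 ] 50
line n 977 r 0.0016625302483466219 0.04953378381805275 perp off -0.0003924342311456856 dial dir 2.2025906140018394 radial 2.2174333567131836
clip z 0.114 338 mean 2.535 inner 2.534 2.49 2.578 r 0.066 0.082
clip z 0.117 338 mean 2.524 inner 2.522 2.477 2.567 r 0.0642 0.0799
clip z 0.12 338 mean 2.512 inner 2.509 2.464 2.554 r 0.0624 0.0779
```

View pics/w3c.png

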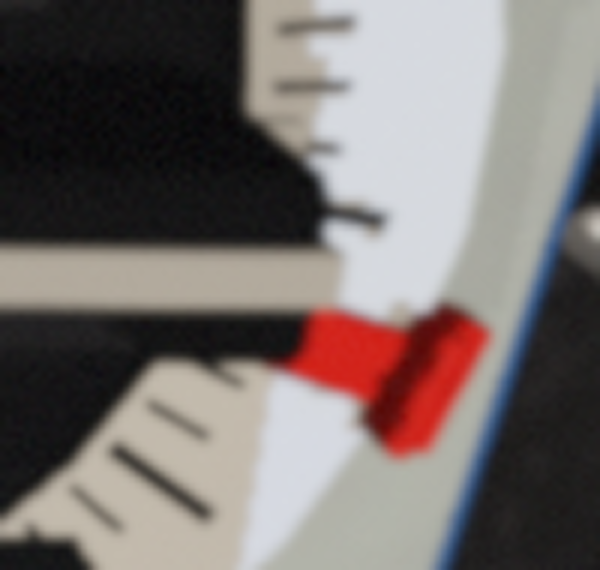

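```bash
python3 - <<'E'
from h import *
M=ctrl.camera_model("wrist"); c=(M["camera_matrix"],M["dist_coeffs"],np.load("T3.npy")@M["mount"])
f=[.0032,.0378]
def A(p,z):
    q=(ray(c,(np.array(p,float)+.5)/6-.5+[390,205],[z]*len(p))[:,:2]-O)@RS-f; return np.c_[2.3562-np.arctan2(q[:,1],q[:,0]),np.hypot(*q.T)].round(4).tolist()
print("ticks",A([(315,25),(313,86),(355,213),(225,372),(180,420),(162,482)],.111))
print("arm edges upper/lower, mid",A([(330,312),(400,330),(300,370),(365,395),(314,340),(385,362)],.116))
E
```

```text
ticks [[2.0805, 0.0617], [2.1737, 0.0618], [2.3567, 0.0681], [2.6354, 0.063], [2.733, 0.0621], [2.8274, 0.0648]]
arm edges upper/lower, mid [[2.4786, 0.0664], [2.4772, 0.0733], [2.5704, 0.0663], [2.5713, 0.0731], [2.5233, 0.0661], [2.5224, 0.0733]]
```

```bash
python3 - <<'E'
from h import *
from scipy.spatial.transform import Rotation as R
x,y,z,a=dialpose(2.2)
T=np.eye(4);T[:3,:3]=R.from_euler("xyz",[180,0,a-7.06],degrees=True).as_matrix();T[:3,3]=np.r_[O+RS@[x,y],z]
rows(T,[dialpose(d) for d in (2.28,2.36,2.44)])
E
```

```text
[0.2, -0.12, -0.0, 4.6]
[0.42, -0.22, -0.0, 9.2]
[0.64, -0.3, -0.0, 13.8]
```

play_rows(motion=[[0.1,-0.06,0,2.3,-1],[0.2,-0.12,0,4.6,-1],[0.31,-0.17,0,6.9,-1],[0.42,-0.22,0,9.2,-1],[0.53,-0.26,0,11.5,-1],[0.64,-0.3,0,13.8,-1],[0.64,-0.3,0,13.8,-1]])

```text
time_s: 8.93
position: [0.5041, 0.3185, 0.13]
orientation: [180.0, 0.0, 78.2]
force: [-1.4, -4.6, 3.3]
opening: 0.0007
```

```bash
python3 - <<'E'
from h import *
o=ctrl.get_obs(); im=ctrl.camera("wrist"); cv2.imwrite("pics/w4.png",im[:,:,::-1])
print(o["time_s"],o["force"],o["position"],o["orientation"]); np.save("T4.npy",pose(o))
b,g,r=im[...,2].astype(int),im[...,1].astype(int),im[...,0].astype(int)
ys,xs=np.nonzero((r>110)&(g<60)&(b<60)&(np.arange(420)[:,None]<300)); print(xs.min(),xs.max(),ys.min(),ys.max())
cv2.imwrite("pics/w4c.png",cv2.resize(im[150:290,330:510,::-1],None,fx=4,fy=4,interpolation=cv2.INTER_CUBIC))
E
```

```text
8.925 [-1.36705903 -4.5668818   3.31569251] [0.50413399 0.31846414 0.1300042 ] [1.79991450e+02 8.83476318e-03 7.82437685e+01]
444 481 225 250
```

View pics/w4c.png

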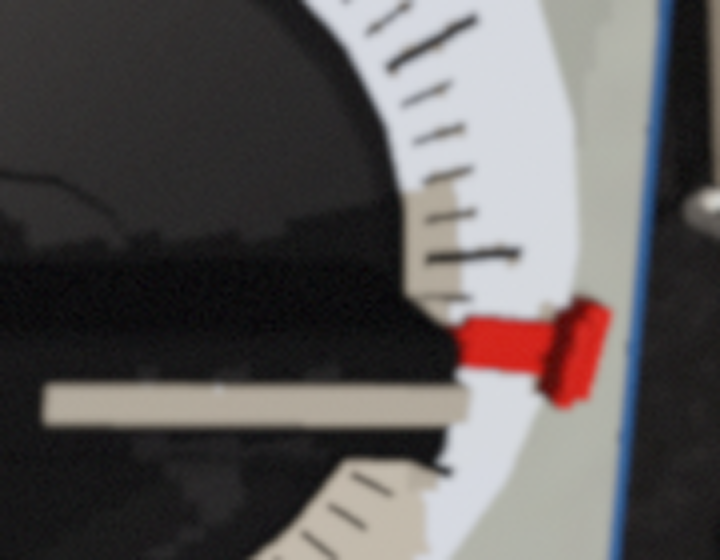

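```bash
python3 - <<'E'
from meas import *
meas("pics/w4.png","T4.npy",(330,195),(-160,-10),(338,242,450,260),(440,225,466,250))
M=ctrl.camera_model("wrist"); c=(M["camera_matrix"],M["dist_coeffs"],np.load("T4.npy")@M["mount"])
def A(p,z,f=(.0032,.0378)):
    q=(ray(c,(np.array(p,float)+.5)/4-.5+[330,150],[z]*len(p))[:,:2]-O)@RS-f; return np.c_[2.3562-np.arctan2(q[:,1],q[:,0]),np.hypot(*q.T)].round(4).tolist()
print("ticks",A([(428,94),(440,133),(450,214),(475,255),(445,298),(375,484),(347,516)],.111))
print("arm",A([(460,344),(500,344),(545,347)],.116))
E
```

```text
skirt [0.0034 0.0381 0.0538] 50
line n 1015 r 0.0016958996552281886 0.04952282274300558 perp off -0.0004490214265839309 dial dir 2.4450514900069464 radial 2.461813798072049
clip z 0.114 237 mean 2.539 inner 2.537 2.492 2.585 r 0.0625 0.0756
clip z 0.117 237 mean 2.524 inner 2.522 2.477 2.57 r 0.061 0.0738
clip z 0.12 237 mean 2.509 inner 2.507 2.461 2.554 r 0.0595 0.072
ticks [[1.9901, 0.062], [2.0806, 0.062], [2.2637, 0.0617], [2.3611, 0.0651], [2.4556, 0.0616], [2.917, 0.0623], [3.014, 0.0618]]
arm [[2.5312, 0.0624], [2.524, 0.0677], [2.5228, 0.0738]]
```

```bash
python3 - <<'E'
from h import *
M=ctrl.camera_model("wrist"); c=(M["camera_matrix"],M["dist_coeffs"],np.load("T2.npy")@M["mount"])
def A(p,z,f=(.00365,.0369)):
    q=(ray(c,(np.array(p,float)+.5)/4-.5+[230,135],[z]*len(p))[:,:2]-O)@RS-f; return np.c_[2.3562-np.arctan2(q[:,1],q[:,0]),np.hypot(*q.T)].round(4).tolist()
print("ticks",A([(720,262),(635,400),(500,487),(343,510),(84,360),(30,210),(110,393),(175,438)],.111))
E
python3 - <<'E'
import cv2
im=cv2.imread("pics/w2.png")[215:260,245:300]
cv2.imwrite("pics/w2d.png",cv2.resize(im,None,fx=12,fy=12,interpolation=cv2.INTER_CUBIC))
E
```

```text
ticks [[0.4739, 0.0652], [0.9389, 0.0654], [1.4068, 0.0651], [1.8796, 0.0647], [2.8175, 0.0634], [3.299, 0.0628], [2.6899, 0.0635], [2.4482, 0.0617]]
```

View pics/w2d.png

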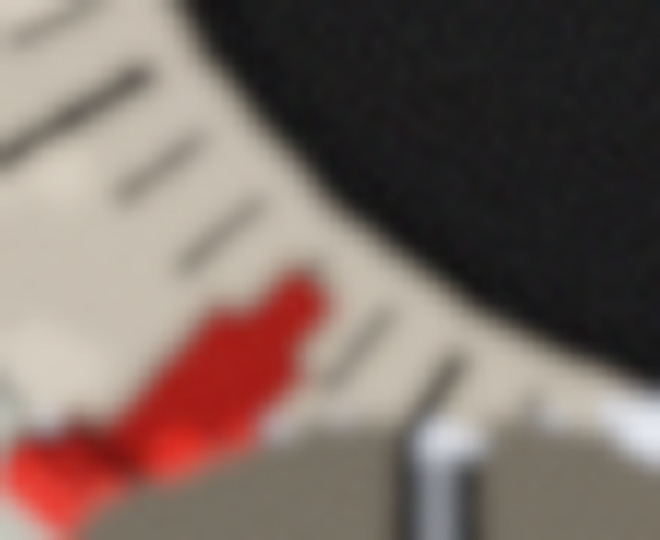

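```bash
python3 - <<'E'
from h import *
from scipy.spatial.transform import Rotation as R
x,y,z,a=dialpose(2.44)
T=np.eye(4);T[:3,:3]=R.from_euler("xyz",[180,0,a-7.06],degrees=True).as_matrix();T[:3,3]=np.r_[O+RS@[x,y],z]
rows(T,[dialpose(d) for d in (2.475,2.505)])
E
```

```text
[0.09, -0.05, -0.0, 2.0]
[0.17, -0.1, -0.0, 3.7]
```

play_rows(motion=[[0.05,-0.03,0,1,-1],[0.09,-0.05,0,2,-1],[0.13,-0.08,0,2.9,-1],[0.17,-0.1,0,3.7,-1],[0.17,-0.1,0,3.7,-1],[-0.4,-0.1,0,3.7,-1],[-1.2,-0.1,0,3.7,-1],[-1.2,-0.1,-3,3.7,-1],[-1.2,-0.1,-7,3.7,-1],[-1.2,-0.1,-7,3.7,-1]])

```text
time_s: 10.22
position: [0.5016, 0.3073, 0.203]
orientation: [179.8, -0.2, 74.4]
force: [-0.3, -0.4, 0.2]
opening: 0.0003
```

```bash
python3 - <<'E'
from h import *
o=ctrl.get_obs(); print(o["time_s"],o["position"],o["orientation"])
yr=o["orientation"][2]+7.06
rows(pose(o),[(.045,-.045,.2,yr)])
E
```

```text
10.225 [0.50156744 0.30730125 0.20301416] [179.80271337  -0.20963941  74.43316702]
[-4.54, 7.69, 0.31, -0.0]
```

play_rows(motion=[[-1.5,2.5,0,0,-1],[-3,5,0,0,-1],[-4.5,7.7,0,0,-1],[-4.5,7.7,0,0,-1],[-4.5,7.7,0,0,-1],[-4.5,7.7,0,0,-1]])

```text
time_s: 10.98
position: [0.5622, 0.2436, 0.1994]
orientation: [-180.0, 0.0, 74.4]
force: [-0.4, -0.1, 0.2]
opening: 0.0008
```

```bash
python3 - <<'E'
from h import *
o=ctrl.get_obs(); im=ctrl.camera("wrist"); cv2.imwrite("pics/w5.png",im[:,:,::-1])
print(o["time_s"],o["position"],o["orientation"]); np.save("T5.npy",pose(o))
c=cam("wrist",o)
S=lambda x,y,z:np.r_[O+RS@[x,y],z]
p=proj(c,[S(.0032,.0378,.115),S(.058,.03,.115)]);print(p); u,v=np.clip(p[1].astype(int),60,None)
cv2.imwrite("pics/w5c.png",cv2.resize(im[30:170,180:350,::-1],None,fx=4.5,fy=4.2,interpolation=cv2.INTER_CUBIC))
E
```

```text
10.975 [0.56221284 0.24356    0.19943035] [-1.79985265e+02  1.45334408e-03  7.44490014e+01]
[[202.07471673 107.77351621]
 [285.25602253 107.08848547]]
```

View pics/w5c.png

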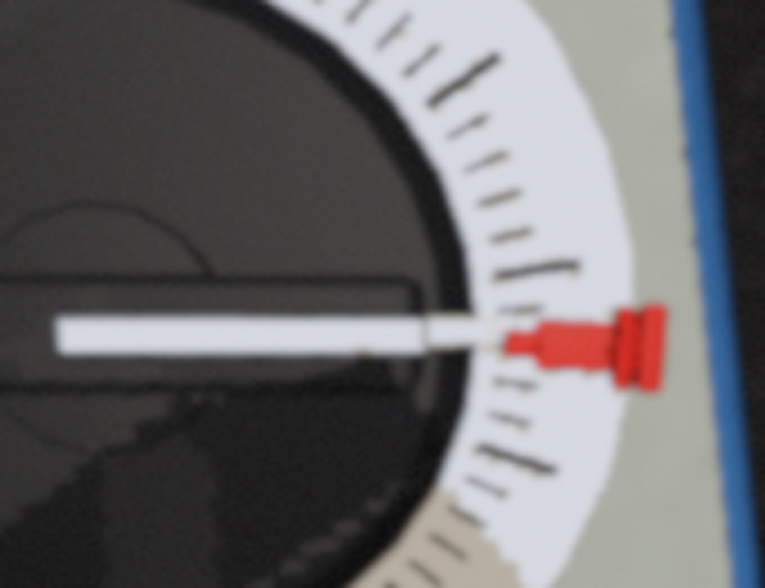

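From overhead, the index end is at crop (480,332) and the clip's nub at (508,344), so the index is slightly short of the clip. I'll compute the remainder.

```bash
python3 - <<'E'
from h import *
M=ctrl.camera_model("wrist"); c=(M["camera_matrix"],M["dist_coeffs"],np.load("T5.npy")@M["mount"])
L=lambda p,z:(ray(c,(np.array(p,float)+.5)/[4.5,4.2]-.5+[180,30],[z]*len(p))[:,:2]-O)@RS
tk=L([(540,270),(520,310),(517,384),(510,420),(518,460),(463,80),(470,125),(485,162),(500,198),(512,236)],.111)
from scipy.optimize import least_squares
val=2.3562+np.array([0,.0942,.2827,.377,.4712,-.4712,-.377,-.2827,-.1885,-.0942])
# centre whose tick bearings match best (rays through ticks, yaw bias allowed)
f=least_squares(lambda a:2.3562-np.arctan2(tk[:,1]-a[1],tk[:,0]-a[0])-val,[.003,.038]).x
print("centre",f)
im=cv2.imread("pics/w5.png"); b,g,r=[im[...,i].astype(int) for i in range(3)]
for f in (f,np.array([.0032,.0378])):
    A=lambda p,z:(2.3562-np.arctan2(*(L(p,z)-f).T[::-1])).round(4)
    print("ticks err",(2.3562-np.arctan2(tk[:,1]-f[1],tk[:,0]-f[0])-val).round(3))
    l=L([(70,336),(415,334.5)],.149); d=l[1]-l[0]; print("line dir",2.3562-np.arctan2(d[1],d[0]))
    print("index on skirt",A([(440,331.5),(460,331.5)],.119),"end",A([(485,332)],.114))
    print("nub",A([(515,344)],.114),"arm",A([(580,346)],.116))
E
```

```text
centre [0.00397036 0.03700611]
ticks err [ 0.001 -0.001 -0.     0.    -0.001 -0.001 -0.    -0.    -0.     0.002]
line dir 2.5013455114455767
index on skirt [2.5005 2.5007] end [2.5041]
nub [2.5348] arm [2.5341]
ticks err [0.013 0.011 0.008 0.008 0.005 0.015 0.016 0.016 0.014 0.016]
line dir 2.5013455114455767
index on skirt [2.514  2.5135] end [2.516]
nub [2.5453] arm [2.5432]
```

play_rows(motion=[[3,-5,0,0,-1],[4.5,-7.8,0,0,-1],[4.5,-7.8,0,0,-1],[4.5,-7.8,4,0,-1],[4.5,-7.8,7,0,-1],[4.5,-7.8,7,0,-1],[5.2,-7.8,7,0,-1],[5.6,-7.8,7,0,-1],[5.8,-7.8,7,0,-1],[5.87,-7.8,7,0,-1],[5.91,-7.82,7,0.8,-1],[5.95,-7.84,7,1.7,-1],[5.95,-7.84,7,1.7,-1],[5.95,-7.84,7,1.7,-1],[5.5,-7.84,7,1.7,-1],[4.7,-7.8,7,0,-1],[4.5,-7.8,3,0,-1],[4.5,-7.8,0,0,-1],[4.5,-7.8,0,0,-1]])

```text
time_s: 13.4
position: [0.5004, 0.3077, 0.2022]
orientation: [179.8, -0.2, 74.4]
force: [0.3, 0.6, -0.1]
opening: 0.0008
```

play_rows(motion=[[-1.5,2.5,0,0,-1],[-3,5,0,0,-1],[-4.5,7.8,0,0,-1],[-4.5,7.8,0,0,-1],[-4.5,7.8,0,0,-1],[-4.5,7.8,0,0,-1]])

```text
time_s: 14.15
position: [0.5622, 0.2436, 0.1994]
orientation: [-180.0, 0.0, 74.4]
force: [0.8, 0.1, 0.4]
opening: 0.0004
```

```bash
python3 - <<'E'
from h import *
o=ctrl.get_obs(); im=ctrl.camera("wrist"); cv2.imwrite("pics/w6.png",im[:,:,::-1])
print(o["time_s"],o["position"],o["orientation"],o["force"]); np.save("T6.npy",pose(o))
cv2.imwrite("pics/w6c.png",cv2.resize(im[30:170,180:350,::-1],None,fx=4.5,fy=4.2,interpolation=cv2.INTER_CUBIC))
E
```

```text
14.15 [0.56220693 0.243631   0.1993811 ] [-1.79983340e+02  2.17361967e-03  7.44417771e+01] [0.79983534 0.10883167 0.43059032]
```

The picture limit is reached, so I'll check numerically. The pose is identical to w5, so the two frames compare directly.

```bash
python3 - <<'E'
from h import *
M=ctrl.camera_model("wrist"); f=np.array([.00397,.03701])
for n in "56":
    im=cv2.imread(f"pics/w{n}.png"); c=(M["camera_matrix"],M["dist_coeffs"],np.load(f"T{n}.npy")@M["mount"])
    b,g,r=[im[...,i].astype(int) for i in range(3)]
    def sel(m,x0,y0,x1,y1):
        k=np.zeros_like(m);k[y0:y1,x0:x1]=1;ys,xs=np.nonzero(m&k);return np.c_[xs,ys].astype(float)
    loc=lambda p,z:(ray(c,p,[z]*len(p))[:,:2]-O)@RS
    w=sel((r>140)&(g>140)&(b>140),190,95,270,125); P=loc(w,.149); u=np.linalg.svd(P-P.mean(0))[2][0]; u*=np.sign(u[0])
    s=sel((r>120)&(g>120)&(b>110),276,95,280,120); q=loc(s,.119).mean(0)-f
    k=sel((r>130)&(g<70)&(b<70),285,90,335,130); a=loc(k,.116).mean(0)-f
    A=lambda v:round(2.3562-np.arctan2(v[1],v[0]),4)
    print(n,len(w),"line dir",A(u),"line skirt",len(s),s.mean(0).round(2),A(q),"clip",len(k),k.mean(0).round(2),A(a))
a,b=[cv2.imread(f"pics/w{n}.png")[:250].astype(int) for n in "56"]
d=np.abs(a-b).max(2)>60; ys,xs=np.nonzero(d); print("changed",d.sum(),xs.min(),xs.max(),ys.min(),ys.max())
E
```

```text
5 630 line dir 2.5076 line skirt 32 [277.5 108.5] 2.5001 clip 275 [315.6  112.48] 2.5364
6 657 line dir 2.5355 line skirt 31 [277.45 110.61] 2.5258 clip 282 [315.37 112.64] 2.537
changed 421 113 284 93 122
```

```bash
python3 -c "
from rig import ctrl
print(ctrl.finish_job())"
```

```text
the job is handed in; nothing more can be done
None
```

I pushed the toggle over to the green dot with the shut fingertips while the dial was still at about 0.13 rad. I then pushed the bar clockwise to the clip in short steps, backed the arm off and handed the job in at about 14 s.

- **Toggle:** It met its end stop with a 21 N push. It showed on the green-dot side in both the wrist and top pictures taken after that push. I did not look at it again later, but nothing went near it.
- **Dial:** The last close look put the dial at about 2.53 rad and the clip at about 2.535 rad. The index is therefore about 0.005 rad (0.3 mm) short of the clip's centre and not past it. Two ways of reading the line in that picture disagreed by about 0.01 rad (2.526 and 2.536).
- **Clip and bench:** The clip's image did not shift between the last two looks. The forces showed no sign of contact with anything except the switch and the bar.
- **Not seen by eye:** The picture limit was reached, so I checked the final view only by pixel measurement. I did not re-check the loose items with a picture.

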